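Pack the flower press with the block that fits

ROBOT

A 6-joint arm with a two-finger parallel gripper is mounted at the origin on the work surface. World frame = base frame: x ahead of the robot, y to its left, z up, the work surface at z = 0. Lengths are in m, angles in rad, forces in N, time in s.
With the tool pointing down it reaches from about 0.35 to 0.975 m from the base axis. Payload 4.9 kg.
Tool frame: the origin (TCP) lies at the very end of the fingers, on their centre line; the grasp point (between the pads) lies 19 mm behind it (ctrl.grasp_offset is the distance from the TCP to the grasp point, in m); y points along the fingers, z is the direction in which the jaws open and shut, and the axes are right-handed (so a half turn about y gives the same grasp; the last joint's range is limited). The gripper opens to 85 mm and grips with 20 to 120 N. Pads are 22 mm wide; open, the fingers measure 114 mm over their backs; the gripper's body (76 mm by 85 mm) begins 54 mm behind the grasp point. The pads swing forward as they close: fully open they stand 13 mm farther back than shut.
Start: joints at [-1.286, 0.053, 1.613, -0, 1.476, -0.119], TCP at [0.246, -0.575, 0.231] pointing down, gripper open.
Joint ranges: [-3.01, 3.01], [-1.01, 2.22], [0.06, 2.58], [-1.02, 4.17], [0.09, 2.62], [-3.14, 3.14]. Speed limits (rad/s): [2.57, 2.57, 3.14, 3.14, 3.14, 3.14].

INTERFACE

Orientations are given as a rotation vector (axis times angle).
In Python, from station import ctrl, eyes, finish_job, find_in, regions_of, pinpoint gives the robot as it stands.
- The arm moves only by the tool play_rows, never from a script. Its argument "moves" is a list of rows, each an object of numbers: "x", "y", "z": the shift along the world's x, y, z in cm; "turn": the turn about the world's z in degrees; "jaw": the finger opening in cm, from 0 to 8.54. A call has 1 to 8 rows; each row shifts and turns the commanded pose from where the row before left it; what a row does not reach is not made up. A row lasts 1/12 s, in which the tool goes at most 41.7 mm and 7.16 degrees, less where a joint would pass 70% of its speed; a pose out of reach is approached as far as the arm can. A call is refused whole if a number of a shift passes 4.17 or a number of a turn 7.16, either way. A call with a gripper value outside its range is refused whole. The fingers move at their own pace and stop on an object; "squeeze" is the grip in N (left out, the last holds). Time passes only in rows, so rows that do not move let the fingers close. It gives the time, the measured TCP pose, the force and the opening at its end, in the units of the state.
- ctrl.get_obs(): the state, without advancing time (a new reading comes with each control period).
- eyes.get_image(name): name is "scene" or "top" or "wrist"; returns a dict with "img" (400x640x3 uint8, red, green, blue), "camera_matrix" (3x3 intrinsics, pixels), "D" ([k1, k2, p1, p2, k3] as OpenCV has them; the pictures are not rectified), "cam_to_world" (4x4, takes a point from camera to world coordinates). Camera axes: x right, y up, looking along -z (the intrinsics and any distortion apply to the point x, -y, -z); pixel columns grow to the right and rows downward; lengths in m; the calibration is good to about 2 mm. A picture is of the moment at which its call begins. There is no depth.
- finish_job(): hands the job in, once; it reports no verdict.
Trained networks look in the newest picture that a camera, given by its name, has taken for a name from the list of things; names that differ only in an ending like _2 or _b are one class to them, and where a whole thing is asked for, a point or a joint stands for the part that bears it (a point fixed in the world has none). Each returns a list of dicts, best first, with "score" (0 to 1); they miss things now and then, are a little off and sometimes report something else, mostly with a low value. They report only what shows in the picture. A call takes as long as a camera call. They do not tell look-alikes from the thing itself.
- find_in(camera, query): "point" ([column, row] in pixels, amid what is visible of it).
- regions_of(camera, query): "pixels" (400x640 bool, what is visible of it) and "point" ([column, row] in pixels, amid what is visible of it).
- pinpoint(camera, query): "point" ([column, row] in pixels: a listed point, or the origin of a listed thing).
The state is a dict: "t": time; "q": joint angles; "dq": joint speeds; "effort": joint torques, N m; "tool_pos": TCP position; "tool_rot": TCP orientation; "contact_force": force on the tool from outside, world axes, zero at the start; "wrist_torque": the same for the moment, N m; "opening": finger opening in m.
Only numpy, scipy, OpenCV 4.12 (cv2) and the standard library are available. Lean on these libraries where they do the work, as an engineer would, in place of code of your own. Each camera call takes 0.05 s, during which the arm holds its last target.

TASK

Find by trial which packing block slides snugly between the pack and the sprung foot of the flower press, so that the foot is lifted on its springs and bears on the block, and leave it there: pushed in from the front, nose first, square and in the middle, until its whole taper has just come out behind the foot. Push gently and never force a block that will not go. Lay the other blocks flat in their tray, and leave everything else where it is.

Things in the scene. Friction and masses are not known exactly. Their poses are not given: they have to be found in the camera images.
- press: flower press, fixed; origin under the centre of its base board (360 x 270 x 30 mm), x runs from its front (robot side) to its back, z up. Centred on the base lies the fixed pack of boards and card, 340 (x) x 200 (y) mm, with a flat level plywood top. The pack's thickness differs from day to day and is not measured: its top is 71 to 80 mm above the table
- beam_center (a point): centre of the green crossbeam over the middle of the pack: 30 (x) x 276 (y) x 45 mm, underside 145 and top 190 mm above the table, on two 20 mm posts at y = +-118 mm, 210 mm tall; axes as the press
- foot_under (a point): centre of the flat underside of the sprung steel foot (40 x 100 x 16 mm, on two sprung pins under the beam) when at rest, 96 mm above the table; axes as the press. The gap from here down to the pack is 16 to 25 mm. The foot starts to rise at about 4.5 N and meets its upper stop 4 mm higher at about 7 N; a block more than 4 mm thicker than the gap stops at its taper
- tray: low dark wooden tray, fixed, 205 (x) x 270 (y) mm, floor 5 mm thick, rim 14 mm high and 5 mm thick; origin under its centre. The three packing blocks lie in it side by side, along its x axis with their noses to +x, about 78 mm apart in y, in any order
- thin_center (a point): thin packing block: beech, 150 (x) x 40 (y) x 20 mm, about 84 g, tail end (-x) painted yellow over 35 mm; point at its centre, half-way up. x points to the nose: over the last 20 mm the top tapers down by 5 mm; the underside is flat. A block up to 4 mm thicker than the gap lifts the foot and rubs with some 4 to 10 N (to 14 N at the taper; more if also pressed down)
- medium_center (a point): medium packing block: beech, 150 (x) x 40 (y) x 23 mm, about 97 g, tail end (-x) painted green over 35 mm; point at its centre, half-way up. x points to the nose: over the last 20 mm the top tapers down by 5 mm; the underside is flat. A block thinner than the gap slides under the foot with only the rub of its own weight, and does not touch it
- thick_center (a point): thick packing block: beech, 150 (x) x 40 (y) x 26 mm, about 109 g, tail end (-x) painted red over 35 mm; point at its centre, half-way up. x points to the nose: over the last 20 mm the top tapers down by 5 mm; the underside is flat
- cups_center (a point): bystander: upside-down stack of white plastic cups, 66 mm across, 58 mm tall; point half-way up
- tweezers_a: bystander: steel tweezers lying flat, 165 mm long, 5 mm thick; point at mid-length on the table
- tweezers_b: bystander: second pair, the same
- glue: bystander: white glue bottle, 48 mm across, 130 mm tall; point under its centre
- tape: bystander: roll of green florist's tape lying flat, 72 mm across, 19 mm high; point under its centre
- brush: bystander: paint brush lying flat; point under its middle
- jar: bystander: amber jar with brass cap, 64 mm across, 85 mm tall; point under its centre
Mind the look-alikes: they are no part of the job. Leave any turquoise look-alike of the part that bears medium_center alone.

How it is judged:
By the outcome, as a careful person would: the job done as asked, in the order asked, and still so for the second after the job is handed in, with the robot touching nothing.
It also fails if it takes over 72 s, if anything falls off the work surface, if the arm or the gripper's body presses on something with over 40 N, if the wrist force passes 120 N, or if a joint passes its speed limit or range.

## Working session

There is one attempt and no reset: what is moved stays moved. The work goes in short steps, Python scripts to look and compute and a tool call to move; the robot and the scene stay as the last step left them, time stands still between calls to the robot, and variables do not carry over. Pictures are saved under pics/ and viewed, and the job is handed in when it is done.

Besides the shell and the picture viewer there is one more tool, called as name(argument=value, ...), one argument or row to a line, values as JSON. play_rows: Moves the arm, as the interface text tells. Its arguments: {"type":"object","properties":{"moves":{"type":"array"},"squeeze":{"type":"number"}},"required":["moves"]}

```bash
ls; mkdir -p pics
python3 - <<'E'
from station import ctrl, eyes
import cv2
print(ctrl.get_obs(), ctrl.grasp_offset)
for n in ("scene","top","wrist"):
    d=eyes.get_image(n); cv2.imwrite(f"pics/{n}0.png",d["img"][...,::-1]); print(n,d["camera_matrix"].tolist(),d["D"],d["cam_to_world"].round(3).tolist())
E
```

```text
pics
{'t': 0.0, 'q': array([-1.28602893e+00,  5.33729468e-02,  1.61430287e+00,  2.41046808e-05,
        1.47602181e+00, -1.18977989e-01]), 'dq': array([ 0.00212082,  0.00070578, -0.0010322 ,  0.00126079,  0.00160886,
       -0.00027122]), 'effort': array([-3.87090504e-04, -3.93686986e+01, -3.70177853e+01, -2.86489876e-04,
        7.02702440e-03, -1.02645845e-05]), 'tool_pos': array([ 0.24538119, -0.57412818,  0.23004776]), 'tool_rot': array([-0.40936771,  2.00163361, -1.9973482 ]), 'contact_force': array([ 1.18521267,  0.57966856, -0.36928319]), 'wrist_torque': array([ 0.03096571, -0.04372652,  0.00072122]), 'opening': 0.08568073728209695} 0.0187
scene [[370.4499105261628, 0.0, 322.5757115719263], [0.0, 370.4499105261628, 203.06344188811016], [0.0, 0.0, 1.0]] [-0.00602352  0.          0.          0.          0.        ] [[-0.818, -0.423, 0.389, 0.925], [0.574, -0.581, 0.577, 0.497], [-0.018, 0.695, 0.719, 0.838], [0.0, 0.0, 0.0, 1.0]]
top [[434.865587684864, 0.0, 323.1695795510552], [0.0, 434.865587684864, 194.3528630417542], [0.0, 0.0, 1.0]] [-0.06053123  0.          0.          0.          0.        ] [[0.026, 0.983, -0.181, 0.309], [-1.0, 0.025, -0.006, -0.091], [-0.001, 0.181, 0.983, 1.334], [0.0, 0.0, 0.0, 1.0]]
wrist [[279.61135813657756, 0.0, 321.24018078928725], [0.0, 279.61135813657756, 200.22611101764255], [0.0, 0.0, 1.0]] [-0.04883512  0.          0.          0.          0.        ] [[0.392, 0.874, 0.288, 0.319], [-0.92, 0.373, 0.121, -0.542], [-0.002, -0.312, 0.95, 0.373], [0.0, 0.0, 0.0, 1.0]]
```

View pics/top0.png

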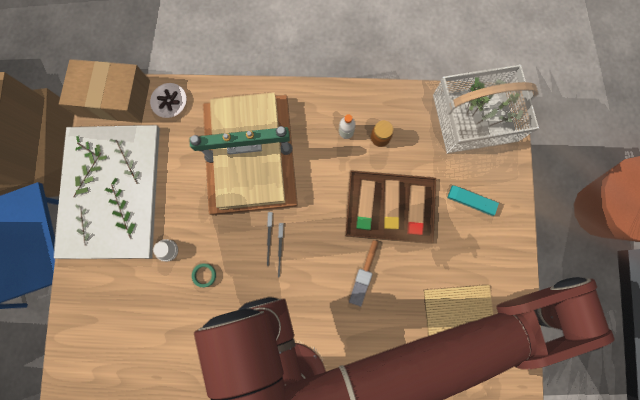

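View pics/scene0.png

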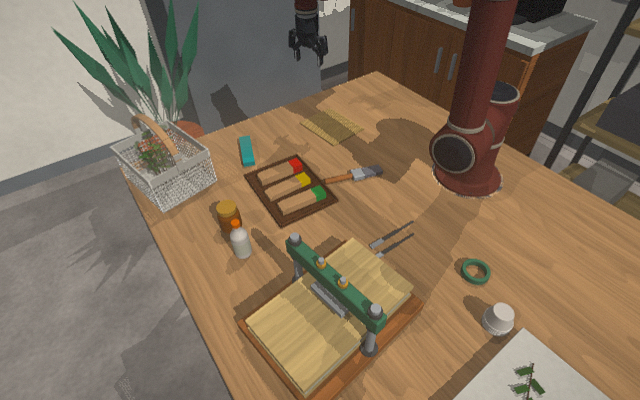

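View pics/wrist0.png

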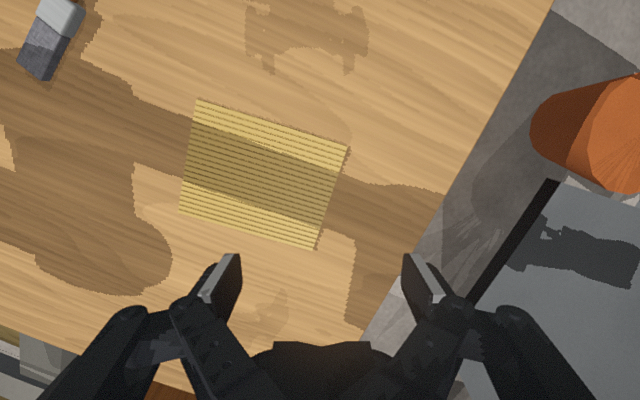

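Top view: the tray at about (393,207) holds green/medium (365,205), yellow/thin (392,207) and red/thick (417,207). The turquoise look-alike at (473,200) is outside the tray. The press is at about (250,152).

```bash
cat > h.py <<'E'
import numpy as np, cv2
from station import ctrl, eyes, find_in, regions_of, pinpoint
C={}
def snap(n,save=None):
    d=eyes.get_image(n); C[n]=d
    if save: cv2.imwrite(f"pics/{save}.png",d["img"][...,::-1])
    return d
def ray(d,p):
    u=cv2.undistortPoints(np.array([[p]],float),d["camera_matrix"],d["D"])[0,0]
    T=d["cam_to_world"]; v=T[:3,:3]@np.array([u[0],-u[1],-1.0]); return T[:3,3],v
def atz(d,p,z):
    o,v=ray(d,p); return o+v*(z-o[2])/v[2]
def proj(d,P):
    T=d["cam_to_world"]; q=(np.atleast_2d(P)-T[:3,3])@T[:3,:3]; q=q*[1,-1,-1]
    return cv2.projectPoints(q,np.zeros(3),np.zeros(3),d["camera_matrix"],d["D"])[0][:,0]
def tri(rs):
    A=np.zeros((3,3));b=np.zeros(3)
    for o,v in rs:
        v=v/np.linalg.norm(v);M=np.eye(3)-np.outer(v,v);A+=M;b+=M@o
    return np.linalg.solve(A,b)
E
python3 - <<'E'
from h import *
t=snap("top");s=snap("scene")
for q in ["press","beam_center","foot_under","tray","thin_center","medium_center","thick_center","tweezers_a","cups_center","glue","tape","brush","jar"]:
    a=pinpoint("top",q);b=pinpoint("scene",q)
    print(q,[(np.round(x["point"],1).tolist(),round(x["score"],2)) for x in a[:3]],[(np.round(x["point"],1).tolist(),round(x["score"],2)) for x in b[:3]])
    if a and b: print("   ",tri([ray(t,a[0]["point"]),ray(s,b[0]["point"])]).round(4))
big=cv2.resize(t["img"][150:250,330:510],None,fx=4.4,fy=4.4,interpolation=cv2.INTER_CUBIC);cv2.imwrite("pics/tray.png",big[...,::-1])
big=cv2.resize(t["img"][80:225,180:310],None,fx=4,fy=4,interpolation=cv2.INTER_CUBIC);cv2.imwrite("pics/press.png",big[...,::-1])
E
```

```text
press [([254.3, 155.4], 0.91)] [([334.2, 322.0], 0.91), ([333.5, 295.1], 0.44)]
    [ 0.6755  0.1497 -0.0259]
beam_center [([238.1, 138.8], 0.94)] [([332.2, 279.2], 0.65), ([352.5, 178.6], 0.52), ([286.1, 185.1], 0.23)]
    [0.6749 0.1566 0.1732]
foot_under [([246.0, 148.4], 0.63)] [([330.9, 298.6], 0.79)]
    [0.6738 0.1502 0.0834]
tray [([392.4, 206.6], 0.56)] [([289.1, 186.9], 0.92), ([242.3, 249.5], 0.19)]
    [ 0.5202 -0.2982  0.0038]
thin_center [([394.9, 200.3], 0.72)] [([285.3, 184.2], 0.87), ([390.1, 246.0], 0.3), ([393.9, 233.8], 0.23)]
    [ 0.5345 -0.301   0.0225]
medium_center [([467.6, 199.4], 0.86), ([364.5, 206.3], 0.69)] [([247.2, 152.1], 0.78), ([303.4, 199.2], 0.69)]
    [ 0.5495 -0.5331  0.0122]
thick_center [([416.6, 210.2], 0.61)] [([278.1, 170.5], 0.63), ([390.0, 247.1], 0.27)]
    [ 0.512  -0.3731  0.0172]
tweezers_a [([243.1, 148.8], 0.7), ([280.0, 248.4], 0.48)] [([388.4, 246.8], 0.71), ([393.2, 234.1], 0.54)]
    [0.5959 0.1622 0.2465]
cups_center [([164.8, 249.8], 0.86), ([392.2, 206.1], 0.65)] [([499.5, 314.4], 0.71)]
    [0.3663 0.3876 0.0358]
glue [([344.9, 132.3], 0.78)] [([243.9, 251.3], 0.92)]
    [ 0.7585 -0.148   0.0033]
tape [([202.6, 274.5], 0.52)] [([475.5, 272.4], 0.95)]
    [0.2976 0.2742 0.0091]
brush [([363.7, 272.0], 0.9)] [([350.9, 178.5], 0.79), ([232.9, 221.5], 0.17)]
    [ 0.3217 -0.2152 -0.0056]
jar [([378.8, 138.2], 0.78)] [([232.3, 223.5], 0.86), ([291.2, 186.1], 0.62)]
    [ 0.7407 -0.2564  0.0084]
```

View pics/tray.png

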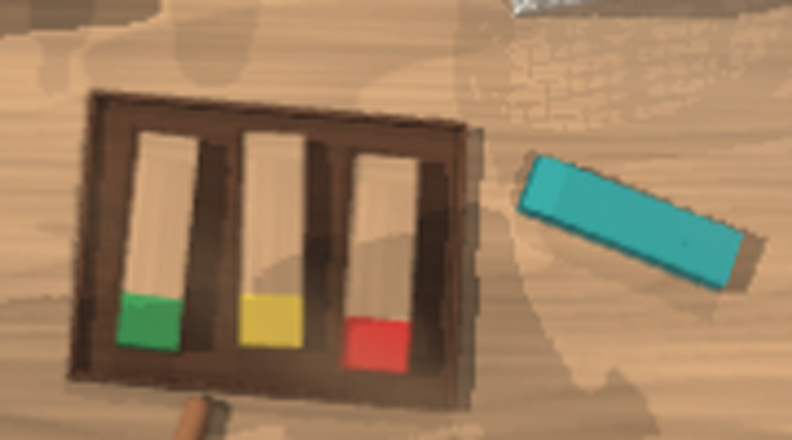

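View pics/press.png

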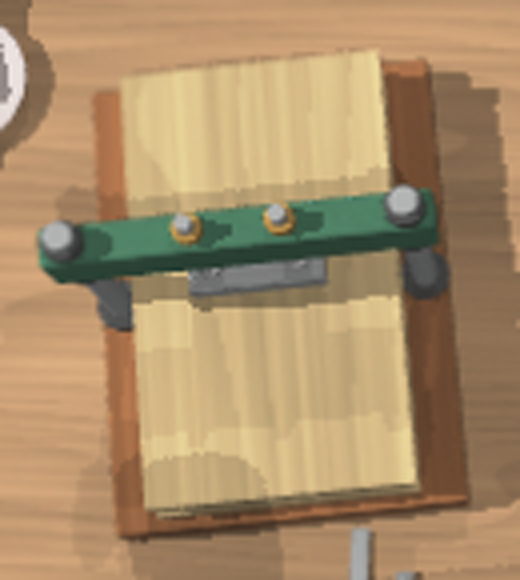

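```bash
cat > fit.py <<'E'
from h import *
from scipy.optimize import least_squares
def fit2(d,pts_px,pts_loc,x0):
    f=lambda p:(proj(d,np.c_[p[0]+np.cos(p[2])*pts_loc[:,0]-np.sin(p[2])*pts_loc[:,1],p[1]+np.sin(p[2])*pts_loc[:,0]+np.cos(p[2])*pts_loc[:,1],pts_loc[:,2]])-pts_px).ravel()
    r=least_squares(f,x0,loss="soft_l1"); return r.x,r.fun.reshape(-1,2)
E
python3 - <<'E'
from fit import *
d=snap("top")
o=np.array([180,80]);
px=np.array([(120,537),(467,500),(428,62),(93,92),(61,240),(404,203)])/4+o
loc=np.array([(-.18,.135,.03),(-.18,-.135,.03),(.18,-.135,.03),(.18,.135,.03),(0,.118,.21),(0,-.118,.21)])
x,r=fit2(d,px,loc,[.675,.15,0]);print("press",x,np.degrees(x[2]),r.round(1).tolist())
for h in (.071,.0755,.08):
    px2=np.array([(145,512),(416,483),(380,50),(120,75)])/4+o
    l2=np.array([(-.17,.1,h),(-.17,-.1,h),(.17,-.1,h),(.17,.1,h)])
    y,r=fit2(d,px2,l2,[.675,.15,0]);print(h,y,np.abs(r).mean())
o=np.array([330,150])
px=np.array([(92,92),(467,124),(68,380),(467,408)])/4.4+o
loc=np.array([(.1025,.135,.014),(.1025,-.135,.014),(-.1025,.135,.014),(-.1025,-.135,.014)])
x,r=fit2(d,px,loc,[.52,-.3,0]);print("tray",x,np.degrees(x[2]),r.round(1).tolist())
B={"med":([(140,130),(198,137),(116,344),(180,350)],.023),"thin":([(244,131),(304,133),(240,345),(302,347)],.02),"thick":([(355,153),(417,157),(344,369),(408,373)],.026)}
for n,(p,h) in B.items():
    px=np.array(p)/4.4+o
    loc=np.array([(.075,.02,h),(.075,-.02,h),(-.075,.02,5e-3+h),(-.075,-.02,5e-3+h)])
    x,r=fit2(d,px,loc,[.52,-.3,0]);print(n,x,np.degrees(x[2]),r.round(1).tolist())
E
```

```text
press [0.67347065 0.1505962  0.12959235] 7.425094889498548 [[-0.8, 0.4], [0.8, 0.6], [0.2, -0.7], [-0.0, 0.5], [-0.5, -0.6], [0.3, -0.2]]
0.071 [0.67595189 0.15281914 0.12767698] 0.39921897178533605
0.0755 [0.67471179 0.15197235 0.12778632] 0.2455201142261636
0.08 [0.67346466 0.15112    0.12785466] 0.16267976563654152
tray [ 0.51920586 -0.29637013 -0.05092755] -2.9179337336388453 [[-0.3, 0.0], [0.7, -0.7], [0.7, 0.1], [-1.4, 0.4]]
med [ 0.52232165 -0.21482825 -0.08986543] -5.148909978393115 [[0.1, 0.3], [-0.2, 0.2], [0.7, -0.3], [-0.6, -0.2]]
thin [ 0.52570202 -0.29436101 -0.01992381] -1.1415501831417838 [[0.3, 0.2], [-0.4, 0.3], [0.5, -0.3], [-0.4, -0.2]]
thick [ 0.50979491 -0.36868907 -0.06155422] -3.5267970418638126 [[0.5, 0.3], [-0.7, 0.5], [0.8, -0.5], [-0.6, -0.2]]
```

play_rows(
  moves=[
    {"x": 1.37,"y": 2.97,"turn": 6.84,"jaw": 0},
    {"x": 1.37,"y": 2.97,"turn": 6.84,"jaw": 0},
    {"x": 1.37,"y": 2.97,"turn": 6.84,"jaw": 0},
    {"x": 1.37,"y": 2.97,"turn": 6.84,"jaw": 0},
    {"x": 1.37,"y": 2.97,"turn": 6.84,"jaw": 0},
    {"x": 1.37,"y": 2.97,"turn": 6.84,"jaw": 0},
    {"x": 1.37,"y": 2.97,"turn": 6.84,"jaw": 0},
    {"x": 1.37,"y": 2.97,"turn": 6.84,"jaw": 0},
  ],
  squeeze=60,
)

```text
invalid input
```

play_rows(
  moves=[
    {"x": 1.37,"y": 2.97,"turn": 6.84,"jaw": 0},
    {"x": 1.37,"y": 2.97,"turn": 6.84,"jaw": 0},
    {"x": 1.37,"y": 2.97,"turn": 6.84,"jaw": 0},
    {"x": 1.37,"y": 2.97,"turn": 6.84,"jaw": 0},
    {"x": 1.37,"y": 2.97,"turn": 6.84,"jaw": 0},
    {"x": 1.37,"y": 2.97,"turn": 6.84,"jaw": 0},
    {"x": 1.37,"y": 2.97,"turn": 6.84,"jaw": 0},
    {"x": 1.37,"y": 2.97,"turn": 6.84,"jaw": 0},
  ],
)

```text
invalid input
```

play_rows(
  moves=[
    {"x": 1.37,"y": 2.97,"turn": 6.84,"jaw": 0},
    {"x": 1.37,"y": 2.97,"turn": 6.84,"jaw": 0},
    {"x": 1.37,"y": 2.97,"turn": 6.84,"jaw": 0},
    {"x": 1.37,"y": 2.97,"turn": 6.84,"jaw": 0},
    {"x": 1.37,"y": 2.97,"turn": 6.84,"jaw": 0},
    {"x": 1.37,"y": 2.97,"turn": 6.84,"jaw": 0},
    {"x": 1.37,"y": 2.97,"turn": 6.84,"jaw": 0},
    {"x": 1.37,"y": 2.97,"turn": 6.84,"jaw": 0},
  ],
)

```text
invalid input
```

play_rows(
  moves=[
    {"x": 1.37,"y": 2.97,"z": 0,"turn": 6.84,"jaw": 0},
    {"x": 1.37,"y": 2.97,"z": 0,"turn": 6.84,"jaw": 0},
    {"x": 1.37,"y": 2.97,"z": 0,"turn": 6.84,"jaw": 0},
    {"x": 1.37,"y": 2.97,"z": 0,"turn": 6.84,"jaw": 0},
    {"x": 1.37,"y": 2.97,"z": 0,"turn": 6.84,"jaw": 0},
    {"x": 1.37,"y": 2.97,"z": 0,"turn": 6.84,"jaw": 0},
    {"x": 1.37,"y": 2.97,"z": 0,"turn": 6.84,"jaw": 0},
    {"x": 1.37,"y": 2.97,"z": 0,"turn": 6.84,"jaw": 0},
  ],
  squeeze=60,
)

```text
t: 2.27
tool_pos: [0.3555, -0.3357, 0.2315]
tool_rot: [-1.104, 1.359, -1.36]
contact_force: [0.8, -0.2, -0.1]
opening: 0.0003
```

play_rows(
  moves=[
    {"x": 1.37,"y": 2.97,"z": 0,"turn": 6.84,"jaw": 0},
    {"x": 1.37,"y": 2.97,"z": 0,"turn": 6.84,"jaw": 0},
    {"x": 1.37,"y": 2.97,"z": 0,"turn": 6.84,"jaw": 0},
    {"x": 1.37,"y": 2.97,"z": 0,"turn": 6.84,"jaw": 0},
    {"x": 1.37,"y": 2.97,"z": 0,"turn": 6.84,"jaw": 0},
    {"x": 1.37,"y": 2.97,"z": 0,"turn": 6.84,"jaw": 0},
    {"x": 1.37,"y": 2.97,"z": 0,"turn": 6.84,"jaw": 0},
    {"x": 1.37,"y": 2.97,"z": 0,"turn": 6.84,"jaw": 0},
  ],
)

```text
t: 2.93
tool_pos: [0.4652, -0.0979, 0.2316]
tool_rot: [-1.474, 0.641, -0.643]
contact_force: [0.6, -1.2, -0.3]
opening: 0.0004
```

play_rows(
  moves=[
    {"x": 1.37,"y": 2.97,"z": 0,"turn": 6.84,"jaw": 0},
    {"x": 1.37,"y": 2.97,"z": 0,"turn": 6.84,"jaw": 0},
    {"x": 1.37,"y": 2.97,"z": -2,"turn": 6.84,"jaw": 0},
    {"x": 1.37,"y": 2.97,"z": -2,"turn": 6.84,"jaw": 0},
    {"x": 1.37,"y": 2.97,"z": -2,"turn": 6.84,"jaw": 0},
    {"x": 1.37,"y": 2.97,"z": -2,"turn": 6.84,"jaw": 0},
    {"x": 1.37,"y": 2.97,"z": -2,"turn": 6.84,"jaw": 0},
    {"x": 1.37,"y": 2.97,"z": -2,"turn": 6.84,"jaw": 0},
  ],
)

```text
t: 3.6
tool_pos: [0.5748, 0.1398, 0.1105]
tool_rot: [-1.568, -0.105, 0.104]
contact_force: [0.5, -0.3, -0.3]
opening: 0.0003
```

play_rows(
  moves=[
    {"x": 0,"y": 0,"z": -1.5,"turn": 0,"jaw": 0},
    {"x": 0,"y": 0,"z": -0.5,"turn": 0,"jaw": 0},
    {"x": 0,"y": 0,"z": 0,"turn": 0,"jaw": 0},
  ],
)

```text
t: 3.85
tool_pos: [0.5729, 0.138, 0.0893]
tool_rot: [-1.569, -0.097, 0.103]
contact_force: [-0.7, -0.4, 0.4]
opening: -0.0001
```

play_rows(
  moves=[
    {"x": 0,"y": 0,"z": -0.4,"turn": 0,"jaw": 0},
    {"x": 0,"y": 0,"z": -0.2,"turn": 0,"jaw": 0},
  ],
)

```text
t: 4.02
tool_pos: [0.5751, 0.1374, 0.0865]
tool_rot: [-1.569, -0.101, 0.097]
contact_force: [-0.5, 0.3, -0.5]
opening: 0.0001
```

play_rows(
  moves=[
    {"x": 0,"y": 0,"z": -0.2,"turn": 0,"jaw": 0},
    {"x": 0,"y": 0,"z": 0,"turn": 0,"jaw": 0},
  ],
)

```text
t: 4.18
tool_pos: [0.5746, 0.1375, 0.0839]
tool_rot: [-1.569, -0.1, 0.098]
contact_force: [0.7, -0.8, -0.7]
opening: -0.0001
```

play_rows(
  moves=[
    {"x": 0,"y": 0,"z": -0.15,"turn": 0,"jaw": 0},
    {"x": 0,"y": 0,"z": 0,"turn": 0,"jaw": 0},
  ],
)

```text
t: 4.35
tool_pos: [0.5745, 0.1378, 0.0821]
tool_rot: [-1.568, -0.1, 0.099]
contact_force: [-0.7, -0.3, -0.4]
opening: 0.0003
```

play_rows(
  moves=[
    {"x": 0,"y": 0,"z": -0.15,"turn": 0,"jaw": 0},
    {"x": 0,"y": 0,"z": 0,"turn": 0,"jaw": 0},
  ],
)

```text
t: 4.52
tool_pos: [0.5743, 0.138, 0.0802]
tool_rot: [-1.569, -0.1, 0.1]
contact_force: [-0.6, 0.2, 0.7]
opening: -0.0
```

play_rows(
  moves=[
    {"x": 0,"y": 0,"z": -0.15,"turn": 0,"jaw": 0},
    {"x": 0,"y": 0,"z": 0,"turn": 0,"jaw": 0},
  ],
)

```text
t: 4.68
tool_pos: [0.5742, 0.1381, 0.0785]
tool_rot: [-1.569, -0.1, 0.1]
contact_force: [-0.3, -0.6, -0.4]
opening: 0.0001
```

play_rows(
  moves=[
    {"x": 0,"y": 0,"z": -0.15,"turn": 0,"jaw": 0},
    {"x": 0,"y": 0,"z": 0,"turn": 0,"jaw": 0},
  ],
)

```text
t: 4.85
tool_pos: [0.5742, 0.1381, 0.077]
tool_rot: [-1.569, -0.1, 0.1]
contact_force: [0.4, 0.3, -0.4]
opening: -0.0001
```

Not thin, unless by a hair; continue.

play_rows(
  moves=[
    {"x": 0,"y": 0,"z": -0.15,"turn": 0,"jaw": 0},
    {"x": 0,"y": 0,"z": 0,"turn": 0,"jaw": 0},
  ],
)

```text
t: 5.02
tool_pos: [0.5745, 0.1381, 0.0761]
tool_rot: [-1.568, -0.1, 0.1]
contact_force: [0.0, 1.0, 1.7]
opening: -0.0002
```

play_rows(
  moves=[
    {"x": 0,"y": 0,"z": -0.15,"turn": 0,"jaw": 0},
    {"x": 0,"y": 0,"z": 0,"turn": 0,"jaw": 0},
  ],
)

```text
t: 5.18
tool_pos: [0.5746, 0.1381, 0.0761]
tool_rot: [-1.569, -0.1, 0.1]
contact_force: [-4.2, -0.7, 8.6]
opening: -0.0
```

play_rows(
  moves=[
    {"x": 0,"y": 0,"z": 3,"turn": 0,"jaw": 0},
    {"x": 0,"y": 0,"z": 3,"turn": 0,"jaw": 0},
    {"x": -0.9,"y": -3.2,"z": 2,"turn": -1.1,"jaw": 5.6},
    {"x": -0.9,"y": -3.2,"z": 0,"turn": -1.1,"jaw": 5.6},
    {"x": -0.9,"y": -3.2,"z": 0,"turn": -1.1,"jaw": 5.6},
    {"x": -0.9,"y": -3.2,"z": 0,"turn": -1.1,"jaw": 5.6},
    {"x": -0.9,"y": -3.2,"z": 0,"turn": -1.1,"jaw": 5.6},
    {"x": -0.9,"y": -3.2,"z": 0,"turn": -1.1,"jaw": 5.6},
  ],
)

```text
t: 5.85
tool_pos: [0.5197, -0.0553, 0.1543]
tool_rot: [-1.571, -0.009, 0.009]
contact_force: [1.2, -1.0, 0.3]
opening: 0.0561
```

play_rows(
  moves=[
    {"x": -0.9,"y": -3.2,"z": 0,"turn": -1.1,"jaw": 5.6},
    {"x": -0.9,"y": -3.2,"z": -1,"turn": -1.1,"jaw": 5.6},
    {"x": -0.9,"y": -3.2,"z": -1,"turn": -1.1,"jaw": 5.6},
    {"x": -0.9,"y": -3.2,"z": -2,"turn": -1.1,"jaw": 5.6},
    {"x": -0.7,"y": -2.9,"z": -2,"turn": -1.3,"jaw": 5.6},
    {"x": 0,"y": 0,"z": 0,"turn": 0,"jaw": 5.6},
    {"x": 0,"y": 0,"z": 0,"turn": 0,"jaw": 5.6},
  ],
)

```text
t: 6.43
tool_pos: [0.476, -0.2115, 0.0927]
tool_rot: [-1.568, 0.073, -0.069]
contact_force: [-0.1, -0.8, 0.3]
opening: 0.0556
```

Run:
```python
from fit import *
from scipy.spatial.transform import Rotation as R
o=ctrl.get_obs(); r=R.from_rotvec(o["tool_rot"]).as_matrix()
print(o["tool_pos"],o["opening"],o["q"].round(2),"jaw axis yaw",np.degrees(np.arctan2(r[1,2],r[0,2])),"y axis",r[:,1])
d=snap("wrist","w1")
# project expected medium block
c=np.array([.52232165,-.21482825]);a=-.0899
for l in [(-.075,.02),(-.075,-.02),(-.04,.02),(-.04,-.02)]:
    P=[c[0]+np.cos(a)*l[0]-np.sin(a)*l[1],c[1]+np.sin(a)*l[0]+np.cos(a)*l[1],.028];print(l,proj(d,P))
snap("scene","s1")
```

```text
[ 0.47597169 -0.21147509  0.09269946] 0.05561908643085549 [-0.56 -0.07  1.97  0.    1.24 -2.04] jaw axis yaw 84.830564433259 y axis [-0.00257012  0.00198093 -0.99999474]
(-0.075, 0.02) [[347.68464423 179.88485057]]
(-0.075, -0.02) [[295.374208   179.98477519]]
(-0.04, 0.02) [[346.45872474 222.22955728]]
(-0.04, -0.02) [[296.69658212 222.33770228]]
```

View pics/w1.png

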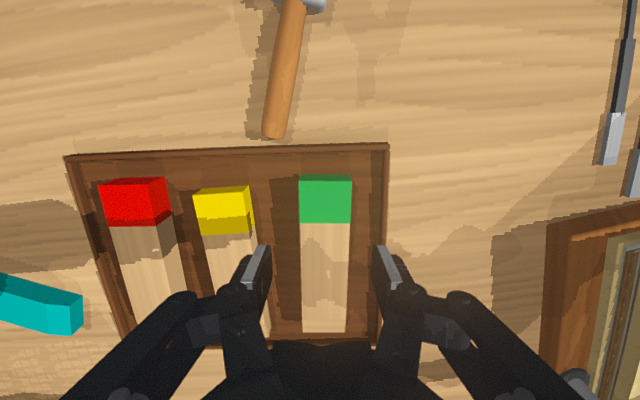

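play_rows(
  moves=[
    {"x": 0.1,"y": 0.2,"z": -2,"turn": 0,"jaw": 5.0},
    {"x": 0,"y": 0,"z": -2.5,"turn": 0,"jaw": 5.0},
    {"x": 0,"y": 0,"z": -2,"turn": 0,"jaw": 5.0},
    {"x": 0,"y": 0,"z": -1.2,"turn": 0,"jaw": 5.0},
    {"x": 0,"y": 0,"z": -0.4,"turn": 0,"jaw": 5.0},
    {"x": 0,"y": 0,"z": 0,"turn": 0,"jaw": 5.0},
  ],
)

```text
t: 7.03
tool_pos: [0.4785, -0.2081, 0.013]
tool_rot: [-1.569, 0.068, -0.067]
contact_force: [-1.0, 0.3, -0.4]
opening: 0.0499
```

play_rows(
  moves=[
    {"x": 0,"y": 0,"z": -0.5,"turn": 0,"jaw": 5.0},
    {"x": 0,"y": 0,"z": 0,"turn": 0,"jaw": 5.0},
  ],
)

```text
t: 7.2
tool_pos: [0.4792, -0.2091, 0.0091]
tool_rot: [-1.571, 0.067, -0.069]
contact_force: [-1.0, 0.3, -0.2]
opening: 0.0504
```

play_rows(
  moves=[
    {"x": 0,"y": 0,"z": 0,"turn": 0,"jaw": 3.4},
    {"x": 0,"y": 0,"z": 0,"turn": 0,"jaw": 3.4},
    {"x": 0,"y": 0,"z": 0,"turn": 0,"jaw": 3.4},
  ],
  squeeze=50,
)

```text
t: 7.45
tool_pos: [0.4793, -0.2095, 0.0096]
tool_rot: [-1.571, 0.067, -0.07]
contact_force: [0.0, -0.7, 3.8]
opening: 0.039
```

play_rows(
  moves=[
    {"x": 0,"y": 0,"z": 1,"turn": 0,"jaw": 3.4},
    {"x": 0,"y": 0,"z": 3,"turn": 0,"jaw": 3.4},
    {"x": 0,"y": 0,"z": 4,"turn": 0,"jaw": 3.4},
    {"x": 0,"y": 0,"z": 4,"turn": 0,"jaw": 3.4},
    {"x": 0,"y": 0,"z": 2,"turn": 0,"jaw": 3.4},
    {"x": 0,"y": 0,"z": 0,"turn": 0,"jaw": 3.4},
  ],
)

```text
t: 7.95
tool_pos: [0.4815, -0.2109, 0.1558]
tool_rot: [-1.576, 0.06, -0.077]
contact_force: [1.1, -0.4, -0.6]
opening: 0.0389
```

play_rows(
  moves=[
    {"x": 0.4,"y": 3.4,"z": 0,"turn": 1.25,"jaw": 3.4},
    {"x": 0.4,"y": 3.4,"z": 0,"turn": 1.25,"jaw": 3.4},
    {"x": 0.4,"y": 3.4,"z": 0,"turn": 1.25,"jaw": 3.4},
    {"x": 0.4,"y": 3.4,"z": 0,"turn": 1.25,"jaw": 3.4},
    {"x": 0.4,"y": 3.4,"z": 0,"turn": 1.25,"jaw": 3.4},
    {"x": 0.4,"y": 3.4,"z": 0,"turn": 1.25,"jaw": 3.4},
    {"x": 0.4,"y": 3.4,"z": 0,"turn": 1.25,"jaw": 3.4},
    {"x": 0.4,"y": 3.4,"z": 0,"turn": 1.25,"jaw": 3.4},
  ],
)

```text
t: 8.62
tool_pos: [0.5092, 0.0647, 0.1471]
tool_rot: [-1.57, -0.067, 0.071]
contact_force: [0.7, -0.9, -1.0]
opening: 0.0389
```

play_rows(
  moves=[
    {"x": 0.4,"y": 3.4,"z": 0,"turn": 1.25,"jaw": 3.4},
    {"x": 0.4,"y": 3.4,"z": 0,"turn": 1.25,"jaw": 3.4},
    {"x": 0,"y": 0,"z": 0,"turn": 0,"jaw": 3.4},
    {"x": 0,"y": 0,"z": 0,"turn": 0,"jaw": 3.4},
  ],
)

```text
t: 8.95
tool_pos: [0.5172, 0.1324, 0.147]
tool_rot: [-1.569, -0.103, 0.107]
contact_force: [-0.4, 0.1, -0.9]
opening: 0.0387
```

Run:
```python
from fit import *
from scipy.spatial.transform import Rotation as R
o=ctrl.get_obs(); r=R.from_rotvec(o["tool_rot"]).as_matrix()
print(o["tool_pos"],o["opening"],o["q"].round(2),"jaw axis yaw",np.degrees(np.arctan2(r[1,2],r[0,2])),"y axis",r[:,1])
d=snap("wrist","w2")
snap("scene","s2");t=snap("top","t2")
b=cv2.resize(t["img"][70:240,160:360],None,fx=3.5,fy=3.5,interpolation=cv2.INTER_CUBIC);cv2.imwrite("pics/t2b.png",b[...,::-1])
```

```text
[0.51722628 0.13239251 0.14698937] 0.038715026139966975 [ 0.11 -0.1   1.9  -0.    1.34 -1.59] jaw axis yaw 97.676484553905 y axis [-2.67051532e-03 -6.20995836e-04 -9.99996241e-01]
```

View pics/w2.png

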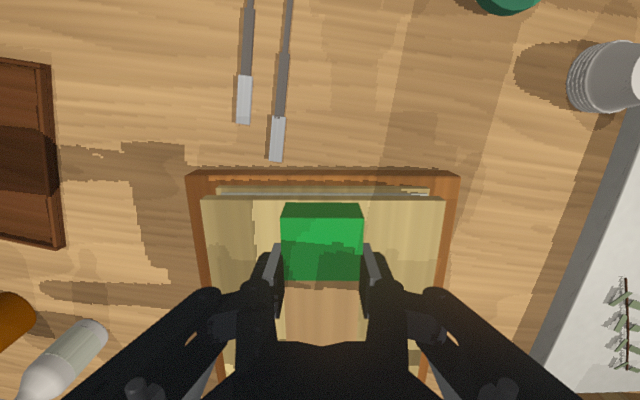

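View pics/s2.png

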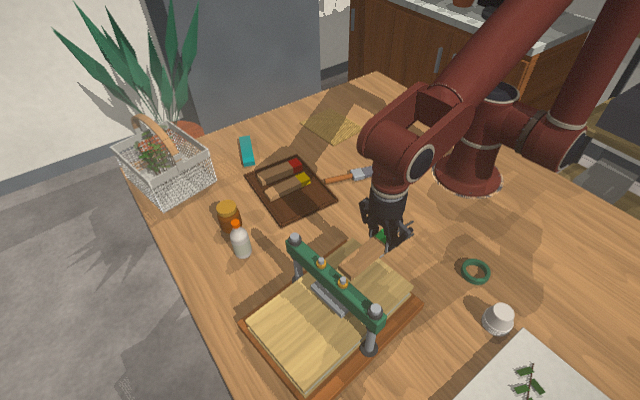

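View pics/t2b.png

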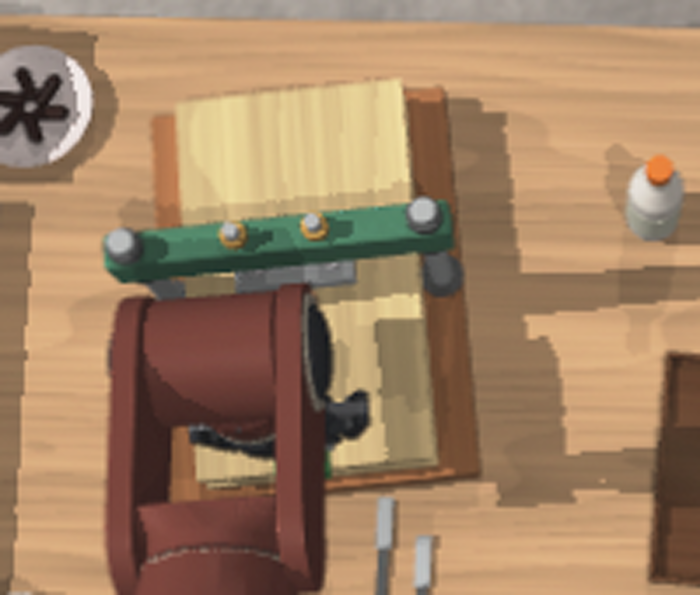

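Run:
```python
from fit import *
d=snap("wrist"); o=ctrl.get_obs();print(o["tool_pos"])
im=d["img"].astype(int); m=(im[...,1]>im[...,0]+40)&(im[...,1]>im[...,2]+30)
m[:150]=0
rows=np.where(m.sum(1)>40)[0];print(rows.min(),rows.max())
for r in (206,210,214,217,220,225,230,240,275,280): c=np.where(m[r])[0]; print(r,c.min(),c.max(),im[r,322])
p=np.array(o["tool_pos"])
e=np.array([np.cos(.1296),np.sin(.1296)]);n=np.array([-e[1],e[0]])
for z in (.162,.166,.170):
  for px in [(281,217),(364,217),(322,217),(322,281)]:
    P=atz(d,px,z); q=P[:2]-p[:2]; print(z,px,"along %.4f across %.4f"%(q@e,q@n))
```

```text
[0.51797603 0.12996073 0.14773193]
204 279
206 296 356 [55 94 47]
210 284 348 [53 95 46]
214 283 360 [52 94 45]
217 281 361 [ 49 107  46]
220 280 363 [ 52 169  77]
225 280 363 [ 55 167  80]
230 280 362 [ 49 167  75]
240 281 362 [ 49 167  77]
275 284 358 [ 43 100  46]
280 343 350 [74 99 53]
0.162 (281, 217) along -0.0297 across -0.0192
0.162 (364, 217) along -0.0296 across 0.0219
0.162 (322, 217) along -0.0297 across 0.0011
0.162 (322, 281) along 0.0074 across 0.0011
0.166 (281, 217) along -0.0313 across -0.0186
0.166 (364, 217) along -0.0312 across 0.0212
0.166 (322, 217) along -0.0312 across 0.0011
0.166 (322, 281) along 0.0046 across 0.0011
0.17 (281, 217) along -0.0328 across -0.0179
0.17 (364, 217) along -0.0328 across 0.0205
0.17 (322, 217) along -0.0328 across 0.0011
0.17 (322, 281) along 0.0019 across 0.0011
```

play_rows(
  moves=[
    {"x": 0.87,"y": 0.1,"z": -1,"turn": -0.3,"jaw": 3.4},
    {"x": 0,"y": 0,"z": -2,"turn": 0,"jaw": 3.4},
    {"x": 0,"y": 0,"z": -2,"turn": 0,"jaw": 3.4},
    {"x": 0,"y": 0,"z": -1,"turn": 0,"jaw": 3.4},
    {"x": 0,"y": 0,"z": 0,"turn": 0,"jaw": 3.4},
  ],
)

```text
t: 9.57
tool_pos: [0.5247, 0.1308, 0.085]
tool_rot: [-1.569, -0.092, 0.102]
contact_force: [-0.6, 0.2, -1.3]
opening: 0.0389
```

play_rows(
  moves=[
    {"x": 0,"y": 0,"z": -0.2,"turn": 0,"jaw": 3.4},
    {"x": 0,"y": 0,"z": 0,"turn": 0,"jaw": 3.4},
  ],
)

```text
t: 9.73
tool_pos: [0.5277, 0.1317, 0.0871]
tool_rot: [-1.569, -0.099, 0.097]
contact_force: [-0.9, -1.5, -1.3]
opening: 0.0388
```

play_rows(
  moves=[
    {"x": 0,"y": 0,"z": -0.2,"turn": 0,"jaw": 3.4},
    {"x": 0,"y": 0,"z": 0,"turn": 0,"jaw": 3.4},
  ],
)

```text
t: 9.9
tool_pos: [0.5278, 0.1321, 0.0853]
tool_rot: [-1.569, -0.1, 0.097]
contact_force: [-0.8, 0.9, -0.4]
opening: 0.0389
```

play_rows(
  moves=[
    {"x": 0,"y": 0,"z": -0.2,"turn": 0,"jaw": 3.4},
    {"x": 0,"y": 0,"z": 0,"turn": 0,"jaw": 3.4},
  ],
)

```text
t: 10.07
tool_pos: [0.5272, 0.1321, 0.0825]
tool_rot: [-1.569, -0.099, 0.098]
contact_force: [-0.5, -0.6, -1.4]
opening: 0.039
```

play_rows(
  moves=[
    {"x": 0,"y": 0,"z": -0.1,"turn": 0,"jaw": 3.4},
    {"x": 0,"y": 0,"z": 0,"turn": 0,"jaw": 3.4},
  ],
)

```text
t: 10.23
tool_pos: [0.527, 0.1321, 0.0812]
tool_rot: [-1.569, -0.099, 0.099]
contact_force: [0.2, -0.1, -1.5]
opening: 0.0393
```

play_rows(
  moves=[
    {"x": 0,"y": 0,"z": -0.1,"turn": 0,"jaw": 3.4},
    {"x": 0,"y": 0,"z": 0,"turn": 0,"jaw": 3.4},
  ],
)

```text
t: 10.4
tool_pos: [0.5273, 0.1321, 0.0806]
tool_rot: [-1.569, -0.099, 0.098]
contact_force: [-0.3, -0.2, 1.7]
opening: 0.039
```

play_rows(
  moves=[
    {"x": 0,"y": 0,"z": 0,"turn": 0,"jaw": 4.5},
    {"x": 0,"y": 0,"z": 0,"turn": 0,"jaw": 4.5},
    {"x": 0,"y": 0,"z": 0,"turn": 0,"jaw": 4.5},
  ],
)

```text
t: 10.65
tool_pos: [0.5272, 0.1321, 0.0804]
tool_rot: [-1.569, -0.099, 0.098]
contact_force: [0.3, 0.3, -0.8]
opening: 0.0451
```

play_rows(
  moves=[
    {"x": 0,"y": 0,"z": 0,"turn": 0,"jaw": 3.4},
    {"x": 0,"y": 0,"z": 0,"turn": 0,"jaw": 3.4},
    {"x": 0,"y": 0,"z": 0,"turn": 0,"jaw": 3.4},
  ],
  squeeze=40,
)

```text
t: 10.9
tool_pos: [0.5274, 0.1321, 0.0806]
tool_rot: [-1.569, -0.099, 0.098]
contact_force: [-0.0, 0.8, 0.9]
opening: 0.0391
```

Run:
```python
from fit import *
d=snap("wrist","w3");t=snap("top");s=snap("scene")
b=cv2.resize(s["img"][210:390,230:430],None,fx=3.3,fy=3.3,interpolation=cv2.INTER_CUBIC);cv2.imwrite("pics/s3b.png",b[...,::-1])
b=cv2.resize(t["img"][80:225,180:310],None,fx=4,fy=4,interpolation=cv2.INTER_CUBIC);cv2.imwrite("pics/t3b.png",b[...,::-1])
```

```text
(no output)
```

View pics/s3b.png

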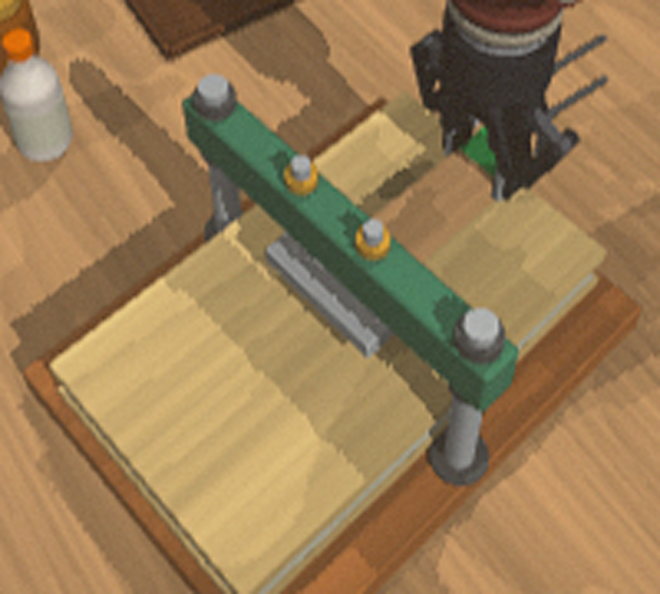

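View pics/w3.png

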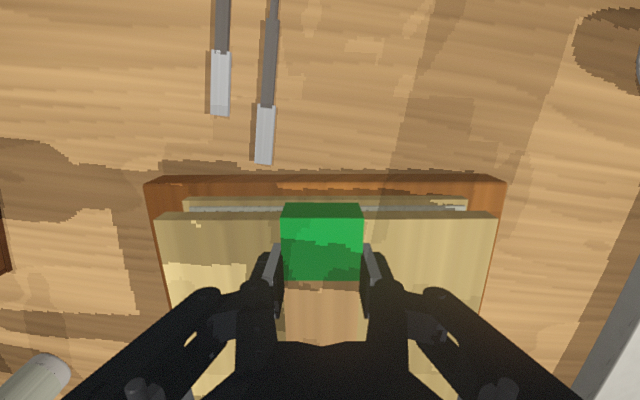

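View pics/t3b.png

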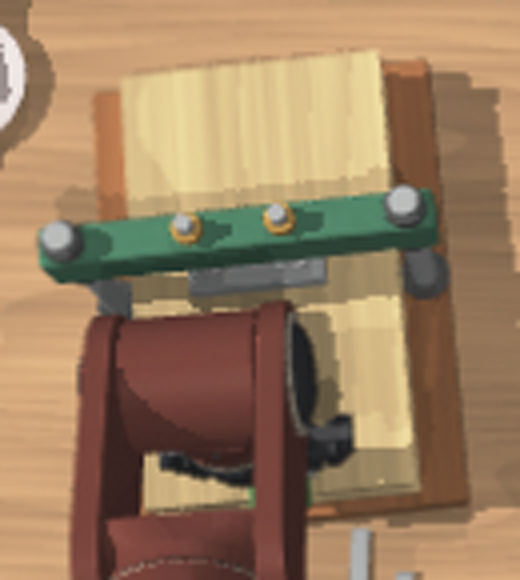

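Run:
```python
from fit import *
import cv2
im=cv2.imread("pics/w3.png")
b=cv2.resize(im[160:300,140:520],None,fx=2.1,fy=2.1,interpolation=cv2.INTER_CUBIC);cv2.imwrite("pics/w3b.png",b)
d=snap("wrist"); o=ctrl.get_obs();p=o["tool_pos"]
th=.1296;e=np.array([np.cos(th),np.sin(th)]);n=np.array([-e[1],e[0]])
for nm,px,z in [("packL",(156,219.5),.0762),("packR",(499,214),.0762),("baseL",(144,183),.03),("baseR",(505,181),.03),("tailL",(280.5,217.5),.0992),("tailR",(363.5,217.5),.0992)]:
    P=atz(d,px,z);q=P[:2]-np.array([.674,.1512]);print(nm,P.round(4),"loc %.4f %.4f"%(q@e,q@n))
q=p[:2]-np.array([.674,.1512]);print(p,q@e,q@n)
```

```text
packL [0.5191 0.0352 0.0762] loc -0.1686 -0.0951
packR [0.4912 0.2313 0.0762] loc -0.1709 0.1031
baseL [0.5138 0.0006 0.03  ] loc -0.1784 -0.1286
baseR [0.4796 0.2615 0.03  ] loc -0.1785 0.1345
tailL [0.4991 0.1094 0.0992] loc -0.1789 -0.0189
tailR [0.4941 0.1488 0.0992] loc -0.1787 0.0209
[0.52734703 0.13212762 0.08060557] -0.14788795698728247 4.063128742150394e-05
```

View pics/w3b.png

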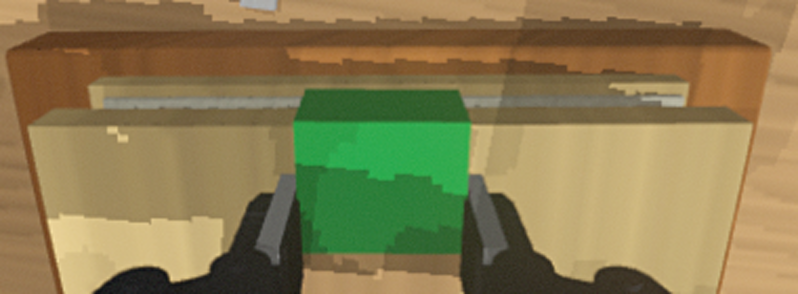

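play_rows(
  moves=[
    {"x": 0.48,"y": 0.14,"z": 0,"turn": 0,"jaw": 3.4},
    {"x": 0.48,"y": 0.14,"z": 0,"turn": 0,"jaw": 3.4},
    {"x": 0.3,"y": 0.04,"z": 0,"turn": 0,"jaw": 3.4},
    {"x": 0,"y": 0,"z": 0,"turn": 0,"jaw": 3.4},
  ],
)

```text
t: 11.43
tool_pos: [0.5404, 0.1354, 0.0806]
tool_rot: [-1.568, -0.099, 0.098]
contact_force: [-0.4, 1.0, 4.4]
opening: 0.0392
```

play_rows(
  moves=[
    {"x": 0.3,"y": 0.04,"z": 0,"turn": 0,"jaw": 3.4},
    {"x": 0.3,"y": 0.04,"z": 0,"turn": 0,"jaw": 3.4},
  ],
)

```text
t: 11.6
tool_pos: [0.5454, 0.1361, 0.0806]
tool_rot: [-1.569, -0.098, 0.1]
contact_force: [-3.9, -0.4, 6.0]
opening: 0.039
```

play_rows(
  moves=[
    {"x": 0.3,"y": 0.04,"z": 0,"turn": 0,"jaw": 3.4},
    {"x": 0.2,"y": 0.025,"z": 0,"turn": 0,"jaw": 3.4},
  ],
)

```text
t: 11.77
tool_pos: [0.548, 0.1365, 0.0806]
tool_rot: [-1.569, -0.092, 0.106]
contact_force: [-16.3, -2.6, 16.2]
opening: 0.0391
```

play_rows(
  moves=[
    {"x": 0,"y": 0,"z": 0.1,"turn": 0,"jaw": 3.4},
    {"x": 0,"y": 0,"z": 0,"turn": 0,"jaw": 3.4},
  ],
)

```text
t: 11.93
tool_pos: [0.5484, 0.1366, 0.0806]
tool_rot: [-1.569, -0.094, 0.104]
contact_force: [-9.6, -1.4, 6.8]
opening: 0.0392
```

play_rows(
  moves=[
    {"x": 0.2,"y": 0.025,"z": 0.05,"turn": 0,"jaw": 3.4},
    {"x": 0,"y": 0,"z": 0,"turn": 0,"jaw": 3.4},
  ],
)

```text
t: 12.1
tool_pos: [0.5499, 0.1368, 0.0806]
tool_rot: [-1.569, -0.093, 0.105]
contact_force: [-10.4, -1.5, 6.3]
opening: 0.0391
```

play_rows(
  moves=[
    {"x": 0.2,"y": 0.025,"z": 0,"turn": 0,"jaw": 3.4},
    {"x": 0,"y": 0,"z": 0,"turn": 0,"jaw": 3.4},
  ],
)

```text
t: 12.27
tool_pos: [0.5516, 0.137, 0.0806]
tool_rot: [-1.569, -0.092, 0.106]
contact_force: [-10.8, -1.4, 7.3]
opening: 0.039
```

play_rows(
  moves=[
    {"x": 0.2,"y": 0.025,"z": 0.05,"turn": 0,"jaw": 3.4},
    {"x": 0.2,"y": 0.025,"z": 0,"turn": 0,"jaw": 3.4},
    {"x": 0.2,"y": 0.025,"z": 0,"turn": 0,"jaw": 3.4},
  ],
)

```text
t: 12.52
tool_pos: [0.5567, 0.1377, 0.0806]
tool_rot: [-1.569, -0.091, 0.107]
contact_force: [-14.2, -1.6, 7.7]
opening: 0.0391
```

play_rows(
  moves=[
    {"x": 0.2,"y": 0.025,"z": 0,"turn": 0,"jaw": 3.4},
    {"x": 0.2,"y": 0.025,"z": 0,"turn": 0,"jaw": 3.4},
    {"x": 0.2,"y": 0.025,"z": 0,"turn": 0,"jaw": 3.4},
  ],
)

```text
t: 12.77
tool_pos: [0.5635, 0.1385, 0.0806]
tool_rot: [-1.569, -0.092, 0.106]
contact_force: [-10.4, -2.0, 5.0]
opening: 0.0389
```

Run:
```python
from fit import *
d=snap("wrist","w4");s=snap("scene")
b=cv2.resize(s["img"][210:390,230:430],None,fx=3.3,fy=3.3,interpolation=cv2.INTER_CUBIC);cv2.imwrite("pics/s4b.png",b[...,::-1])
```

```text
(no output)
```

View pics/s4b.png

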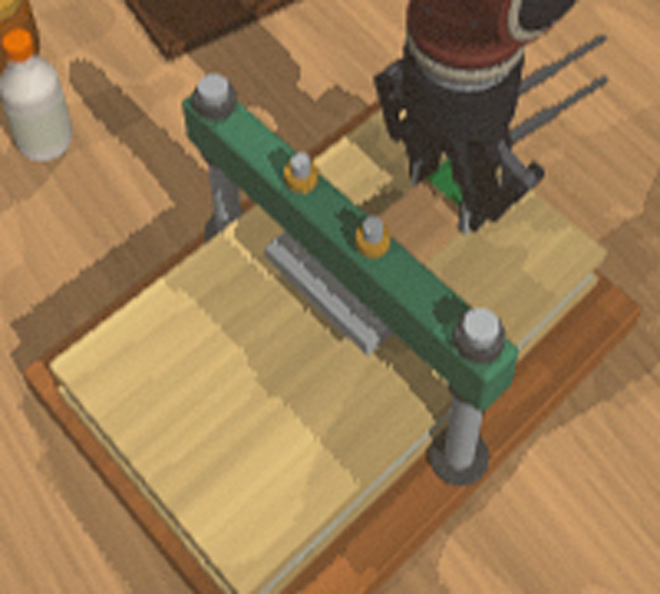

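View pics/w4.png

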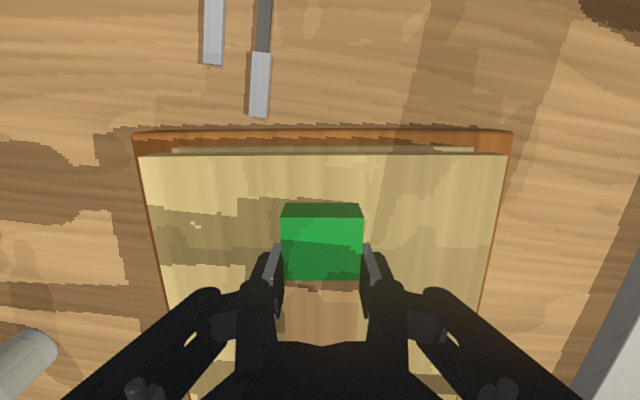

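play_rows(
  moves=[
    {"x": 0.3,"y": 0.04,"z": 0.03,"turn": 0,"jaw": 3.4},
    {"x": 0.3,"y": 0.04,"z": 0,"turn": 0,"jaw": 3.4},
    {"x": 0.3,"y": 0.04,"z": 0,"turn": 0,"jaw": 3.4},
    {"x": 0.3,"y": 0.04,"z": 0,"turn": 0,"jaw": 3.4},
  ],
)

```text
t: 13.2
tool_pos: [0.5755, 0.1401, 0.0806]
tool_rot: [-1.569, -0.092, 0.106]
contact_force: [-9.2, -1.8, 3.9]
opening: 0.0391
```

play_rows(
  moves=[
    {"x": 0.3,"y": 0.04,"z": 0,"turn": 0,"jaw": 3.4},
    {"x": 0.3,"y": 0.04,"z": 0,"turn": 0,"jaw": 3.4},
    {"x": 0.3,"y": 0.04,"z": 0,"turn": 0,"jaw": 3.4},
    {"x": 0.3,"y": 0.04,"z": 0,"turn": 0,"jaw": 3.4},
    {"x": 0,"y": 0,"z": 0,"turn": 0,"jaw": 3.4},
  ],
)

```text
t: 13.62
tool_pos: [0.5882, 0.1418, 0.0806]
tool_rot: [-1.569, -0.093, 0.104]
contact_force: [-6.5, -1.1, 2.3]
opening: 0.039
```

Run:
```python
from fit import *
s=snap("scene");o=ctrl.get_obs();p=o["tool_pos"];d=snap("wrist","w5")
b=cv2.resize(s["img"][260:340,290:390],None,fx=7,fy=7,interpolation=cv2.INTER_CUBIC);cv2.imwrite("pics/s5b.png",b[...,::-1])
th=.1296;e=np.array([np.cos(th),np.sin(th)]);n=np.array([-e[1],e[0]]);q=p[:2]-np.array([.674,.1512]);print(p,q@e,q@n)
```

```text
[0.58818754 0.14176658 0.08063497] -0.08631195995011234 0.0017358818286901559
```

View pics/s5b.png

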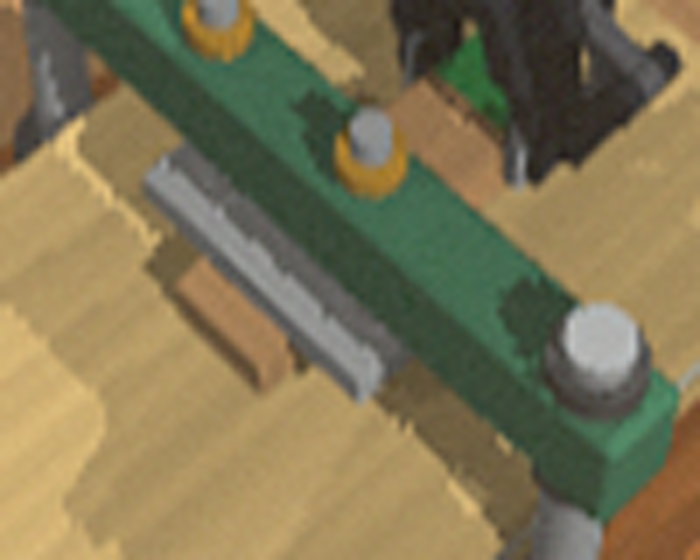

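Run:
```python
from fit import *
d=snap("scene")
th=.1296;e=np.array([np.cos(th),np.sin(th)]);n=np.array([-e[1],e[0]])
def L(nm,px,z):
    P=atz(d,np.array(px)/7+[290,260],z);q=P[:2]-np.array([.674,.1512]);print(nm,"loc %.4f %.4f"%(q@e,q@n))
L("noseBotL",(262,392),.0762);L("noseBotR",(180,305),.0762);L("noseTopL",(265,352),.0942);L("noseTopR",(183,284),.0942)
for lift in (0,.0032):
  L("footTopRearL",(372,378),.112+lift);L("footTopRearR",(146,172),.112+lift)
  L("footBotRearL",(362,400),.096+lift);L("footBotRearR",(150,190),.096+lift)
L("beamtop",(608,458),.19)
```

```text
noseBotL loc 0.0325 0.0212
noseBotR loc 0.0312 -0.0192
noseTopL loc 0.0288 0.0188
noseTopR loc 0.0318 -0.0162
footTopRearL loc 0.0174 0.0541
footTopRearR loc 0.0201 -0.0464
footBotRearL loc 0.0187 0.0516
footBotRearR loc 0.0176 -0.0482
footTopRearL loc 0.0186 0.0552
footTopRearR loc 0.0213 -0.0448
footBotRearL loc 0.0198 0.0527
footBotRearR loc 0.0188 -0.0467
beamtop loc 0.0177 0.1402
```

play_rows(
  moves=[
    {"x": 0.3,"y": 0.06,"z": 0,"turn": 0,"jaw": 3.4},
    {"x": 0.3,"y": 0.06,"z": 0,"turn": 0,"jaw": 3.4},
    {"x": 0.3,"y": 0.06,"z": 0,"turn": 0,"jaw": 3.4},
    {"x": 0.12,"y": 0.02,"z": 0,"turn": 0,"jaw": 3.4},
    {"x": 0,"y": 0,"z": 0,"turn": 0,"jaw": 3.4},
    {"x": 0,"y": 0,"z": 0,"turn": 0,"jaw": 3.4},
  ],
)

```text
t: 14.27
tool_pos: [0.5981, 0.1437, 0.0806]
tool_rot: [-1.569, -0.093, 0.105]
contact_force: [-7.6, -1.0, 3.1]
opening: 0.0394
```

Run:
```python
from fit import *
s=snap("scene");o=ctrl.get_obs();p=o["tool_pos"];d=snap("wrist","w6")
b=cv2.resize(s["img"][260:340,290:390],None,fx=7,fy=7,interpolation=cv2.INTER_CUBIC);cv2.imwrite("pics/s6b.png",b[...,::-1])
th=.1296;e=np.array([np.cos(th),np.sin(th)]);n=np.array([-e[1],e[0]]);q=p[:2]-np.array([.674,.1512]);print(p,q@e,q@n)
```

```text
[0.59807084 0.14366445 0.08064523] -0.07626626729481754 0.002340545127321905
```

View pics/s6b.png

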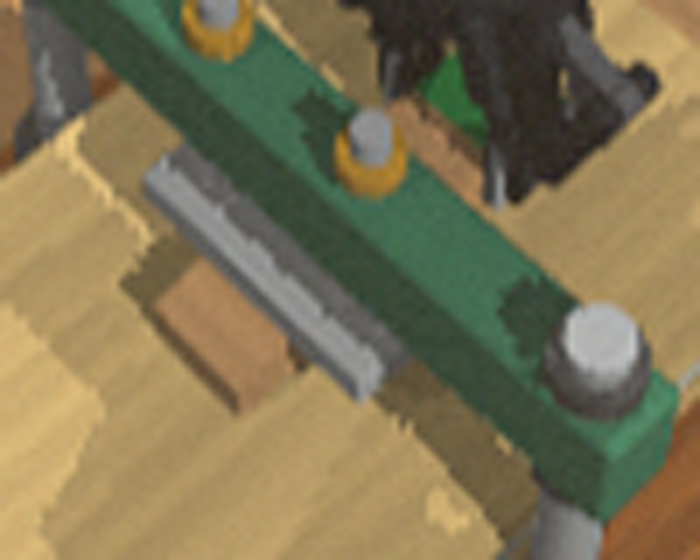

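View pics/w6.png

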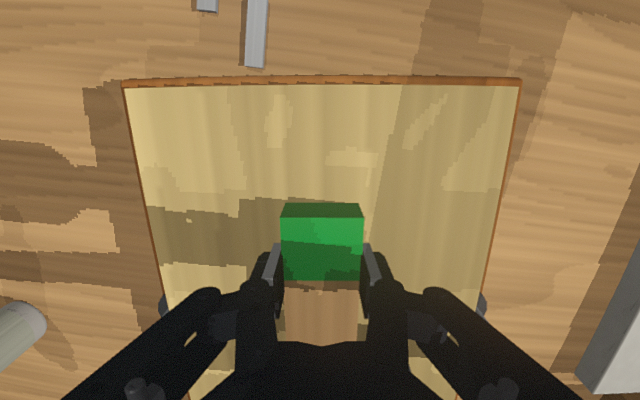

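Run:
```python
from fit import *
d=snap("scene");w=snap("wrist")
th=.1296;e=np.array([np.cos(th),np.sin(th)]);n=np.array([-e[1],e[0]])
def L(nm,P):
    q=P[:2]-np.array([.674,.1512]);print(nm,"loc %.4f %.4f"%(q@e,q@n))
f=lambda px:np.array(px)/7+[290,260]
L("noseBotL",atz(d,f((240,412)),.0762));L("noseBotR",atz(d,f((155,318)),.0762))
L("nosetopR",atz(d,f((157,300)),.0942));L("nosetopL",atz(d,f((240,378)),.0942))
L("footBL",atz(d,f((362,400)),.0992));L("footBR",atz(d,f((150,190)),.0992))
for px in [(123,86),(521,84),(322,85)]: L("packfront",atz(w,px,.0762))
for px in [(281,218),(363.5,218)]: L("tail",atz(w,px,.0992))
```

```text
noseBotL loc 0.0422 0.0214
noseBotR loc 0.0402 -0.0212
nosetopR loc 0.0416 -0.0177
nosetopL loc 0.0405 0.0199
footBL loc 0.0198 0.0527
footBR loc 0.0188 -0.0467
packfront loc -0.1695 -0.0972
packfront loc -0.1695 0.1043
packfront loc -0.1680 0.0036
tail loc -0.1068 -0.0164
tail loc -0.1066 0.0232
```

play_rows(
  moves=[
    {"x": 0,"y": 0,"z": 0,"turn": 0,"jaw": 5.0},
    {"x": 0,"y": 0,"z": 0,"turn": 0,"jaw": 5.0},
    {"x": 0,"y": 0,"z": 0,"turn": 0,"jaw": 5.0},
    {"x": -0.1,"y": 0,"z": 1,"turn": 0,"jaw": 5.0},
    {"x": -0.2,"y": 0,"z": 3,"turn": 0,"jaw": 5.0},
    {"x": -2,"y": -0.3,"z": 3,"turn": 0,"jaw": 5.0},
    {"x": -3,"y": -0.5,"z": 2,"turn": 0,"jaw": 5.0},
  ],
)

```text
t: 15.05
tool_pos: [0.5502, 0.1361, 0.1768]
tool_rot: [-1.568, -0.103, 0.094]
contact_force: [0.1, -0.5, 1.1]
opening: 0.05
```

play_rows(
  moves=[
    {"x": -2,"y": -3.5,"z": 0,"turn": 0,"jaw": 5.0},
    {"x": -2,"y": -3.5,"z": 0,"turn": 0,"jaw": 5.0},
    {"x": -2,"y": -3.5,"z": 0,"turn": 0,"jaw": 5.0},
    {"x": 0,"y": -4,"z": 0,"turn": 0,"jaw": 5.0},
    {"x": 0,"y": -4,"z": 0,"turn": 0,"jaw": 5.0},
    {"x": 0,"y": 0,"z": 0,"turn": 0,"jaw": 5.0},
  ],
)

```text
t: 15.55
tool_pos: [0.488, -0.0547, 0.1742]
tool_rot: [-1.572, -0.095, 0.091]
contact_force: [0.1, 0.9, -0.0]
opening: 0.0499
```

Run:
```python
from fit import *
s=snap("scene","s7");t=snap("top","t7")
b=cv2.resize(s["img"][230:340,290:410],None,fx=5.4,fy=5.4,interpolation=cv2.INTER_CUBIC);cv2.imwrite("pics/s7b.png",b[...,::-1])
b=cv2.resize(t["img"][80:225,180:310],None,fx=4,fy=4,interpolation=cv2.INTER_CUBIC);cv2.imwrite("pics/t7b.png",b[...,::-1])
```

```text
(no output)
```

View pics/s7b.png

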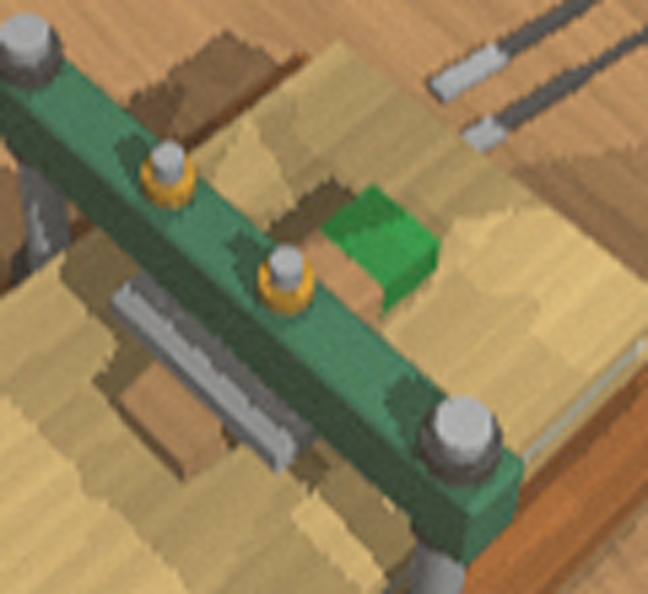

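View pics/t7b.png

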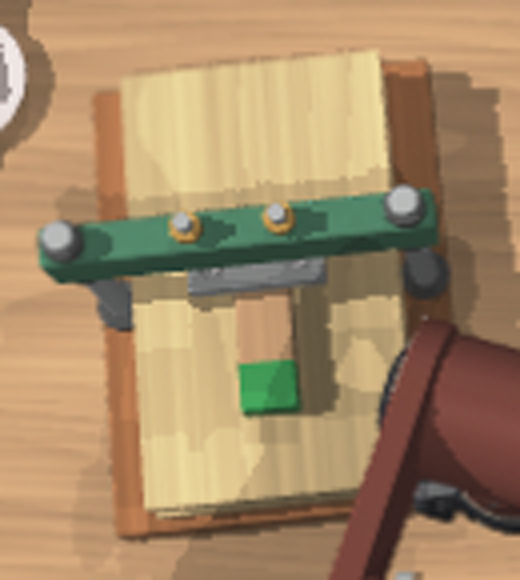

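View pics/t7.png

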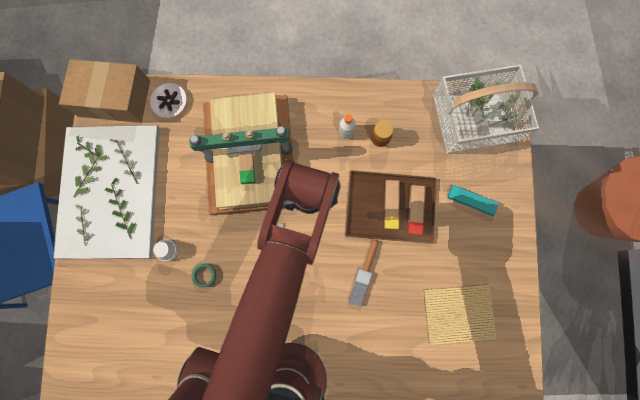

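```bash
python3 -c "
from station import finish_job
print(finish_job())"
```

```text
the job is handed in; nothing more can be done
None
```

The medium (green-tailed) block is under the foot, pushed in from the front nose first, and the job was handed in at about 16 s of the 72 s.

- **Which block:** I touched the closed fingertips to the pack top, which came out at about 76.2 mm, so the gap is about 19.8 mm. That favoured the medium block, and it went in on the first trial. I did not try the thin or thick block, so their fit was not tested. By that gap the thin block would touch by only about 0.2 mm, and the thick one, about 6 mm over, would stop at its taper.
- **Push force:** It peaked at about 14–16 N while the taper went under. The 16 N reading came while the gripper was pressing down on the block, so I eased it up. Force then settled to about 7 N, which fits the foot riding on the block about 3 mm up.
- **Final position:** The scene camera put the nose about 22 mm behind the foot's rear edge, so the 20 mm taper is out by about 2 mm. The wrist camera agreed within about 1–2 mm. The block is square to within about half a degree. Against the pack centre it is within about 1 mm by the wrist camera, and 2–3 mm off by the scene camera. It did not move when I let go.
- **Everything else:** The thin and thick blocks were left untouched in the tray. The last pictures showed the turquoise look-alike and the bystanders in view where they started, and the arm clear of everything.

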